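# Start the mould press and hold it shut

### The arm

A 6-joint arm with a two-finger parallel gripper is mounted at the origin on a cart in front of the work surface, level with it; the furniture and walls round the work are solid. World frame = base frame: x ahead of the robot, y to its left, z up, the work surface at z = 0. Lengths are in mm, angles in rad, forces in N, time in s.
With the tool pointing down it reaches from about 350 to 875 mm from the base axis. Payload 4.2 kg.
Tool frame: the origin (TCP) lies on the mounting face of the last link; the fingertips stand 173 mm ahead of it and the grasp point (between the pads) lies grip_point_offset ahead of it (grip_point_offset is the distance from the TCP to the grasp point, in mm); z points along the fingers, y is the line along which they close (so a half turn about z gives the same grasp; the last joint's range is limited). The gripper opens to 85 mm and grips with 20 to 120 N. Pads are 22 mm wide; open, the fingers measure 114 mm over their backs; the gripper's body (76 mm by 85 mm) begins 54 mm behind the grasp point. The pads swing forward as they close: fully open they stand 13 mm farther back than shut.
Start: joints at [-0.887, 0.385, 0.008, 0, -1.194, -0.259], TCP at [257.599, -569.423, 404.712] pointing down, gripper open.
Joint ranges: [-3.14, 3.14], [-1.21, 2.06], [-1.07, 1.41], [-3.16, 2.05], [-2.99, -0.16], [-3.1, 3.1]. Speed limits (rad/s): [2.79, 2.79, 3.14, 3.14, 3.14, 3.14].

### API

Orientations are given as a unit quaternion [x, y, z, w].
In Python, from bench import read_state, get_image, job_done, recognise, place_of, grip_point_offset gives the robot as it stands. The module is installed in compiled form; this text tells all that it offers.
- The arm moves only by the tool carry_out, never from a script. Its arguments are lists of equal length, an entry for each row: "slide": the shift along the tool's x, y, z in m, a list of three; "roll": the turn about the tool's z in degrees; "claw": the finger opening in m, from 0 to 0.0854. A call has 1 to 8 rows; each row is the pose to reach, as a shift and turn from the pose commanded when the call began, along the tool's axes at that moment; what a row does not reach only later rows make up. A row lasts 1/8 s, in which the tool goes at most 62.5 mm and 10.7 degrees, less where a joint would pass 70% of its speed; a pose out of reach is approached as far as the arm can. A call with a gripper value outside its range is refused whole. The fingers move at their own pace and stop on an object; the grip force is fixed at half the most. Time passes only in rows, so rows that repeat a pose let the fingers close. It gives the time, the measured TCP pose, the force, the opening and the grip force at its end, in the units of the state.
- read_state(): the state, without advancing time (a new reading comes with each control period).
- get_image(name): name is "scene" or "top"; returns a dict with "img" (420x560x3 uint8, red, green, blue), "z_map" (420x560 float32, mm along the optical axis (not along the pixel's ray), 0 where there is no reading), "mtx" (3x3 intrinsics, pixels), "k1" (the pictures are not rectified: a ray, as slopes to the right and down, at radius r is drawn at 1 + k1 r^2 times it, then the intrinsics apply), "world_from_camera" (4x4, takes a point from camera to world coordinates). Camera axes: x right, y up, looking along -z (the intrinsics and any distortion apply to the point x, -y, -z); pixel columns grow to the right and rows downward; lengths in mm; the calibration is good to about 2 mm. A picture is of the moment at which its call begins.
- job_done(): hands the job in; it is judged then, once.
Trained networks look in a picture, given as the dict that the camera call returned (one of the last four; its "shot" number tells which), for a name from the list of things; names that differ only in an ending like _2 or _b are one class to them, and where a whole thing is asked for, a point or a joint stands for the part that bears it (a point fixed in the world has none). Each returns a list of dicts, best first, with "conf" (0 to 1); they miss things now and then, are a little off and sometimes report something else, mostly with a low value. They report only what shows in the picture. A call takes as long as a camera call.
- recognise(picture, thing): "at" ([column, row] in pixels, amid what is visible of it).
- place_of(picture, thing): "at" ([column, row] in pixels: a listed point, or the origin of a listed thing).
The state is a dict: "clock": time; "joints": joint angles; "joint_vel": joint speeds; "joint_efforts": joint torques, N m; "position": TCP position; "ee_rot": TCP orientation; "contact_force": force on the tool from outside, world axes, zero at the start; "wrist_torque": the same for the moment, N m; "gripper_width": finger opening in mm; "grasp_force": force on a finger pad.
Only numpy, scipy, OpenCV 4.12 (cv2) and the standard library are available. Lean on these libraries where they do the work, as an engineer would, in place of code of your own. Each camera call takes 0.05 s, during which the arm holds its last target. There are 200 camera calls.

### The job

Start the small mould press from the controls on the bench: push down the raised end of the rocker switch until it has gone fully over, then press the square air-valve key fully home (it stays in), then press the big round palm button fully down and keep it down, so that the press stays shut; finish while still holding it down with the fingers. Never press the long narrow bar key, and do not move or pick up any of the loose things on the bench.

Things in the scene. Friction and masses are not known exactly. Their poses are not given: they have to be found in the camera images.
- rocker_unit: housing of the rocker switch (it may be turned any way round): plain grey box 76 x 76 x 42 mm high fixed to the bench, one of four alike but for the control on top (they stand in a loose row in any order); origin at the centre of its underside, z up; the rocker's raised end (as found) lies on its +x side
- rocker_high (a point): point on the upper face of the rocker's raised end, 20 mm from the pivot and on the middle line; it moves with the rocker: about 61 mm above the bench as found, 53.5 mm when fully over. The rocker is black, 56 mm long, 32 wide, two flat halves meeting in a shallow V at the pivot over the middle of the housing; as found one half is level, the other slopes up at about 0.4 rad
- rocker (a joint): rocker angle, rad: 0 as found to 0.4 fully over (the half that was up is then level); stays where it is left; about 3 N at the raised end moves it
- valve_unit: housing of the square air-valve key: plain grey box 76 x 76 x 42 mm high fixed to the bench, one of four alike but for the control on top (they stand in a loose row in any order); origin at the centre of its underside, z up
- valve_top (a point): centre of the flat top of the square key (black, 30 x 30 mm); it moves with the key: 57 mm above the bench when out, 50 mm when home
- valve_key (a joint): how far the square key is pressed in, m: 0 out to 0.007 fully home; no spring, stays where it is left; about 3.5 N moves it
- palm_unit: housing of the big round palm button: plain grey box 76 x 76 x 42 mm high fixed to the bench, one of four alike but for the control on top (they stand in a loose row in any order); origin at the centre of its underside, z up
- palm_top (a point): centre of the top of the round mushroom-shaped button (black, 46 mm across); it moves with the button: 64 mm above the bench when up, 56 mm when fully down
- palm_button (a joint): how far the round button is pressed, m: 0 up to 0.008 fully down; its spring lifts it again when let go; it takes about 2 N to start and 5 N fully down. The press platen follows it
- bar_unit: housing of the long narrow bar key: plain grey box 76 x 76 x 42 mm high fixed to the bench, one of four alike but for the control on top (they stand in a loose row in any order); origin at the centre of its underside, z up
- bar_top (a point): centre of the top of the bar key (black, 52 x 14 mm, 57 mm above the bench), which must be left alone
- bar_key (a joint): how far the bar key is pressed, m: 0 up to 0.006; sprung
- mould_press: the mould press, fixed at the back of the bench: steel base 120 x 250 mm, two columns, crosshead, 138 mm high in all; origin under its centre; it is not touched
- weight: small brass weight with a knob, 26 mm wide, 43 high, loose bystander standing on the bench; origin under its centre
- spool: light wooden cylinder, 34 mm wide, 40 high, loose bystander standing on the bench; origin under its centre
- bung: tapered oak bung, 42 mm wide, 48 high, loose bystander standing on the bench; origin under its centre
- pot: round stoneware pot, 62 mm wide, 49 high, loose bystander standing on the bench; origin under its centre
- dish: clear fluted glass dish, 95 mm wide, 32 high, loose bystander standing on the bench; origin under its centre
- bunch: one brown rolled cigar bunch, 110 mm long, 22 wide, 20 high, loose bystander standing on the bench; origin under its centre
- gauge: wooden gauge board with a row of holes, 178 x 38 x 9 mm, loose bystander standing on the bench; origin under its centre

How it is judged:
By the outcome, as a careful person would: the job done as asked, in the order asked, and still so for the second after the job is handed in, while the arm keeps its last pose, push and grip.
It also fails if it takes over 43 s, if anything falls off the work surface, if the arm or the gripper's body presses on something with over 40 N, if the wrist force passes 120 N, or if a joint passes its speed limit or range.

## Working session

There is one attempt and no reset: what is moved stays moved. The work goes in short steps, Python scripts to look and compute and a tool call to move; the robot and the scene stay as the last step left them, time stands still between calls to the robot, and variables do not carry over. Pictures are saved under pics/ and viewed, at most 10 in all, crops included, and the job is handed in when it is done.

Besides the shell and the picture viewer there is one more tool, called after "Call:" as name(argument=value, ...), one argument or row to a line, values as JSON. carry_out: Moves the arm, as the interface text tells. Its arguments: {"type":"object","properties":{"slide":{"type":"array"},"roll":{"type":"array"},"claw":{"type":"array"}},"required":["slide","roll","claw"]}

```bash
mkdir -p pics
cat > h.py <<'E'
import numpy as np, cv2
from bench import *
def world(p,uv,z=None):
    """pixel -> world; by depth (median 5x5), or on plane z"""
    u,v=uv; K=p["mtx"]; k=p["k1"]
    d=np.array([(u-K[0,2])/K[0,0],(v-K[1,2])/K[1,1]]); s=d.copy()
    for _ in range(20): s=d/(1+k*(s@s))
    ray=np.array([s[0],-s[1],-1.]); T=p["world_from_camera"]
    if z is None:
        c,r=int(round(u)),int(round(v)); w=p["z_map"][max(r-2,0):r+3,max(c-2,0):c+3]; w=w[w>0]
        t=np.median(w) if w.size else np.nan
    else: t=(z-T[2,3])/(T[:3,:3]@ray)[2]
    return T[:3,:3]@(ray*t)+T[:3,3]
E
python3 - <<'E'
from h import *
np.set_printoptions(precision=1,suppress=True)
s=read_state(); print(s["position"],s["ee_rot"],s["gripper_width"],s["clock"],grip_point_offset,s["contact_force"])
Z=dict(rocker_high=61,valve_top=57,palm_top=64,bar_top=57,rocker_unit=0,valve_unit=0,palm_unit=0,bar_unit=0,mould_press=0,weight=0,spool=0,bung=0,pot=0,dish=0,bunch=0,gauge=0)
for n in("top","scene"):
    p=get_image(n); cv2.imwrite(f"pics/{n}0.png",p["img"][:,:,::-1])
    for t,z in Z.items():
        for o in place_of(p,t)[:2]:
            print(n,t,round(o["conf"],2),np.array(o["at"]),world(p,o["at"],z),world(p,o["at"]))
E
```

```text
[ 257.5 -569.2  403.6] [-0.2  1.   0.  -0. ] 85.44571337556602 0.0 154.70000000000002 [-0.3 -1.1  0.1]
top rocker_high 0.5 [304.6 229.6] [477.1 -61.1  61. ] [476.9 -61.   62.1]
top palm_top 0.53 [255.1 205.1] [543.   55.3  64. ] [543.1  55.3  63.4]
top palm_top 0.45 [300.3 150.3] [677.  -63.6  64. ] [677.5 -63.7  62.6]
top bar_top 0.61 [369.4 204.5] [ 531.1 -224.6   57. ] [ 531.4 -224.8   55.8]
top rocker_unit 0.98 [312.2 231.9] [478.8 -84.9   0. ] [471.3 -79.6  54.8]
top valve_unit 0.71 [195.3 238.1] [478.7 213.9   0. ] [472.3 204.9  47. ]
top palm_unit 0.77 [256.5 213.4] [534.4  55.2   0. ] [522.7  52.9  61.8]
top bar_unit 0.83 [362.9 210. ] [ 528.8 -220.2    0. ] [ 520.1 -209.5   47.1]
top mould_press 0.62 [299.1 148.7] [703.9 -65.9   0. ] [681.2 -60.8  64.5]
top weight 0.43 [246.3 261.6] [412.3  86.3   0. ] [411.8  85.7   7.7]
top spool 0.71 [312.9 232.8] [476.4 -86.6   0. ] [469.1 -81.2  54.4]
top spool 0.55 [301.7 186.7] [599.2 -66.    0. ] [589.3 -62.9  39. ]
top bung 0.61 [226.5 151.4] [706.5 127.7   0. ] [704.1 127.    6.8]
top bung 0.57 [373.5 258.6] [ 402.5 -235.1   -0. ] 
[... 996 characters left out ...]
 [319.4 309.5] [362.2 200.4   0. ] [355.9 218.9  18.7]
scene mould_press 0.94 [222.9 189. ] [706.3 -81.6   0. ] [657.6  -5.2  51.3]
scene weight 0.72 [310.8 265.9] [415.4 101.6   0. ] [411.9 111.1   8.1]
scene spool 0.62 [262.2 201.5] [597.  -67.1   0. ] [588.6 -50.8  11.1]
scene bung 0.93 [365.5 184.3] [ 407.  -232.4   -0. ] [ 402.7 -214.    10.4]
scene pot 0.89 [179.2 267.7] [634.3 201.5  -0. ] [611.2 229.1  28.1]
scene dish 0.96 [171.5 239.9] [698.1 134.8   0. ] [653.2 187.8  48. ]
scene dish 0.39 [365.3 225.8] [359.9 -63.8   0. ] [356.3 -47.9  10.9]
scene bunch 0.73 [318.9 309.4] [363.  200.5   0. ] [356.9 218.4  18.2]
scene gauge 0.8 [365.4 229.3] [356.3 -51.6  -0. ] [353.  -37.2  10.1]
```

View pics/top0.png

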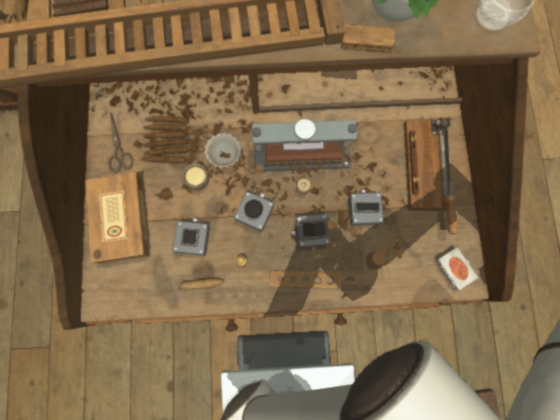

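View pics/scene0.png

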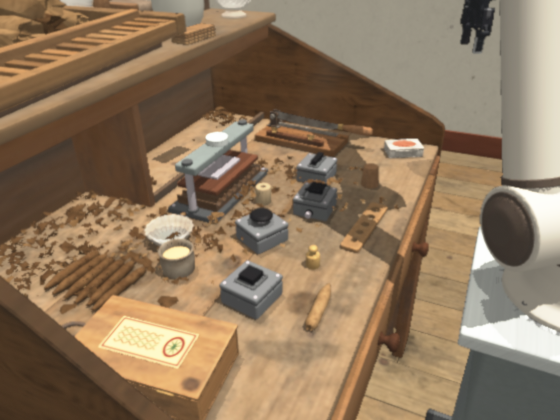

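The top view shows the valve key at (191,237), palm button at (255,209), rocker at (312,230) and bar key at (366,208). Next I'll get finer heights around each control.

```bash
cat > m.py <<'E'
from h import *
np.set_printoptions(precision=1,suppress=True,linewidth=170)
p=get_image("top")
for n,(c,r) in dict(rocker=(312,230),valve=(191,237),palm=(255,209),bar=(367,208)).items():
    P=np.array([[np.r_[world(p,(u,v),None)] for u in range(c-22,c+23)] for v in range(r-22,r+23)]).reshape(-1,3)
    hs=P[(P[:,2]>36)]; print(n,"housing mean",hs.mean(0),cv2.minAreaRect(hs[:,:2].astype(np.float32)))
    t=P[P[:,2]>51]; print("  top",len(t),t.mean(0),"zmax",t[:,2].max(),cv2.minAreaRect(t[:,:2].astype(np.float32)))
K=p["z_map"]
print("rocker z")
for v in range(216,246,2): print(v,np.array([world(p,(u,v))[2] for u in range(294,332,2)]).round(0).astype(int))
a=[cv2.resize(get_image(n)["img"][r-25:r+25,c-25:c+25],(400,400),interpolation=cv2.INTER_CUBIC) for n,c,r in(("top",312,230),("scene",316,198))]
cv2.imwrite("pics/rk.png",cv2.convertScaleAbs(np.hstack(a)[:,:,::-1],alpha=1.8))
E
python3 m.py
```

```text
rocker housing mean [477.6 -81.4  46.2] ((479.122314453125, -82.384521484375), (76.04743194580078, 76.13325500488281), 2.2899367809295654)
  top 266 [479.1 -82.2  55.3] zmax 61.74521519882626 ((479.3070373535156, -82.93562316894531), (30.592140197753906, 53.40008544921875), 3.0308470726013184)
valve housing mean [475.3 219.   44. ] ((476.5118713378906, 220.31222534179688), (76.0712890625, 76.31324768066406), 80.08088684082031)
  top 152 [475.9 219.8  55.7] zmax 57.955480565478524 ((476.4721984863281, 220.27951049804688), (29.789661407470703, 29.9708309173584), 79.87030792236328)
palm housing mean [534.2  60.9  47.2] ((536.4369506835938, 61.243080139160156), (76.11995697021484, 76.00801086425781), 62.391456604003906)
  top 268 [535.3  61.   61.5] zmax 64.60403480461264 ((536.1506958007812, 61.07777404785156), (43.95294952392578, 42.36689376831055), 86.6727294921875)
bar housing mean [ 526.3 -219.    43.6] ((527.3922119140625, -220.4746551513672), (76.43622589111328, 76.02815246582031), 88.36940002441406)
  top 118 [ 527.  -219.6   55.5] zmax 57.46493708544506 ((526.8478393554688, -220
[... 329 characters left out ...]
 18 17]
224 [ 0 23 42 44 46 61 60 57 55 53 53 53 53 53 53 48 44 22 19]
226 [ 1 14 42 43 44 60 60 58 56 54 54 54 54 53 53 51 44 21 19]
228 [ 1 13 41 43 44 61 60 59 57 54 53 54 53 53 53 51 44 20 14]
230 [ 6 23 41 43 45 61 60 59 57 54 53 53 53 53 53 50 45 14  1]
232 [21 23 40 44 45 61 61 59 57 55 53 52 52 53 54 52 46 41  1]
234 [19 21 42 43 44 60 61 59 56 54 53 52 51 51 51 46 45 42  1]
236 [ 3 15 41 43 44 46 47 47 49 49 49 48 46 45 45 43 44 42  1]
238 [ 0  0 39 42 44 44 44 42 42 42 43 43 44 43 42 42 43 41  1]
240 [ 0  1 33 42 43 43 44 43 42 42 42 42 43 42 41 41 41 40  1]
242 [ 0  1 28 41 42 42 42 42 42 41 41 42 42 42 42 41 41 40  0]
244 [ 1  2 23 40 41 41 41 41 41 40 39 39 39 39 40 38 35  5  1]
```

View pics/rk.png

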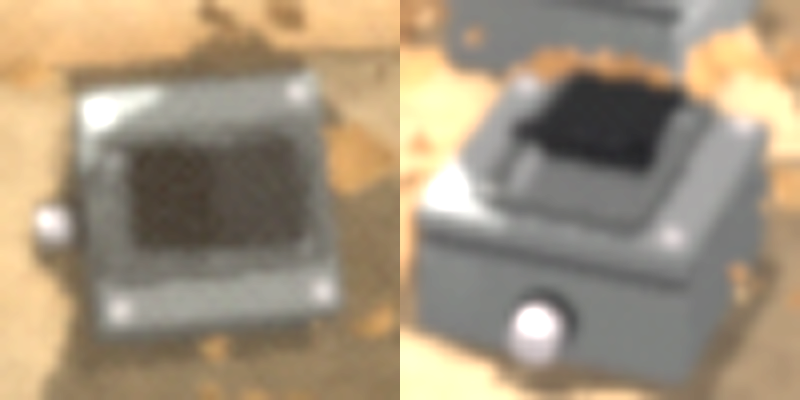

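The crop shows the raised half on the left of the top view, which is +y. The depth map agrees: 61 mm there, 53 mm level on the right. I'll check that the path is clear and work out the tool-frame shifts.

```bash
cat > sh.py <<'E'
import sys
from h import *
from scipy.spatial.transform import Rotation as R
np.set_printoptions(precision=1,suppress=True,linewidth=150)
s=read_state(); q=R.from_quat(s["ee_rot"])
print("pos",np.array(s["position"]),"F",np.array(s["contact_force"]),"w",s["gripper_width"],"t",s["clock"],"q",[round(v,4) for v in s["ee_rot"]])
print(q.as_matrix().round(3).tolist())
for n,(x,y,tip) in dict(rocker=(478.5,-62.5,90),valve=(476.5,220.3,90),palm=(536.3,61.2,90)).items():
    print(n,"tool shift mm",q.inv().apply(np.array([x,y,tip+173])-s["position"]))
E
python3 sh.py
python3 - <<'E'
from h import *
p=get_image("top"); P=np.array([[world(p,(u,v)) for u in range(0,560,3)] for v in range(0,420,3)]).reshape(-1,3)
A=np.array([257,-569.]);B=np.array([478,-62.]);d=(B-A)/np.linalg.norm(B-A)
for t in range(0,620,40):
    r=P[:,:2]-A; m=(abs(r@d-t)<25)&(abs(r@np.array([-d[1],d[0]]))<80)
    print(t,(A+d*t).round(),np.nanmax(P[m,2]).round() if m.any() else None)
m=(abs(P[:,0]-500)<150)&(P[:,1]<-300);print("right wall",[(int(y),np.nanmax(P[m&(abs(P[:,1]-y)<15),2]).round()) for y in range(-500,-300,30) if (m&(abs(P[:,1]-y)<15)).any()])
m=(P[:,2]>150)&(abs(P[:,1])<350);print("high things min x",np.sort(P[m,0])[:5], [ (int(x),P[m&(abs(P[:,0]-x)<20),2].max().round()) for x in range(600,1000,50) if (m&(abs(P[:,0]-x)<20)).any()])
E
```

```text
pos [ 257.6 -569.4  404.7] F [-0.1 -0.6 -0.4] w 85.46302331900178 t 1.85 q [np.float64(-0.2108), np.float64(0.9775), np.float64(0.0), np.float64(-0.0)]
[[-0.911, -0.412, -0.0], [-0.412, 0.911, -0.0], [0.0, 0.0, -1.0]]
rocker tool shift mm [-410.2  370.8  141.7]
valve tool shift mm [-524.9  629.3  141.7]
palm tool shift mm [-513.8  459.7  141.7]
0 [ 257. -569.] -715.0
40 [ 273. -532.] 86.0
80 [ 289. -496.] 92.0
120 [ 305. -459.] 27.0
160 [ 321. -422.] 28.0
200 [ 337. -386.] 27.0
240 [ 353. -349.] 2.0
280 [ 369. -312.] 1.0
320 [ 385. -276.] 5.0
360 [ 401. -239.] 48.0
400 [ 417. -202.] 45.0
440 [ 433. -166.] 43.0
480 [ 449. -129.] 43.0
520 [465. -92.] 58.0
560 [481. -56.] 61.0
600 [497. -19.] 41.0
right wall [(-500, np.float64(1.0)), (-470, np.float64(26.0)), (-440, np.float64(59.0)), (-410, np.float64(59.0)), (-380, np.float64(21.0)), (-350, np.float64(37.0)), (-320, np.float64(2.0))]
high things min x [ 97.97951921 104.03713307 107.91819798 108.0787158  109.95225233] [(750, np.float64(364.0)), (800, np.float64(422.0)), (850, np.float64(404.0)), (900, np.float64(370.0)), (950, np.float64(306.0))]
```

Path clear: I'll go over at height, staying 30 mm short of the first hover.

Call:
carry_out(
  slide=[
    [-0.055,0.05,0],
    [-0.11,0.1,0],
    [-0.165,0.15,0],
    [-0.22,0.2,0.02],
    [-0.27,0.245,0.05],
    [-0.32,0.29,0.08],
    [-0.365,0.33,0.1],
    [-0.41,0.371,0.11],
  ],
  roll=[0,0,0,0,0,0,0,0],
  claw=[0,0,0,0,0,0,0,0],
)

```text
clock: 2.9
position: [451.6, -122.5, 312.6]
ee_rot: [-0.211, 0.978, -0.0, 0.0]
contact_force: [1.5, -0.1, 0.3]
gripper_width: 0.0
grasp_force: 0.0
```

```bash
python3 sh.py
```

```text
pos [ 451.6 -122.5  312.6] F [ 1.5 -0.1  0.3] w 0.006625837683571743 t 2.9 q [np.float64(-0.2108), np.float64(0.9775), np.float64(-0.0001), np.float64(0.0002)]
[[-0.911, -0.412, 0.0], [-0.412, 0.911, -0.0], [-0.0, -0.0, -1.0]]
rocker tool shift mm [-49.2  43.6  49.6]
valve tool shift mm [-163.9  302.1   49.5]
palm tool shift mm [-152.8  132.5   49.6]
```

Call:
carry_out(
  slide=[
    [0,0,0],
    [0,0,0],
    [0,0,0],
    [0,0,0],
  ],
  roll=[0,0,0,0],
  claw=[0,0,0,0],
)

```text
clock: 3.4
position: [450.9, -125.4, 313.3]
ee_rot: [-0.21, 0.978, -0.0, 0.0]
contact_force: [0.2, 0.5, -0.1]
gripper_width: 0.2
grasp_force: 0.0
```

```bash
python3 sh.py
```

```text
pos [ 450.9 -125.4  313.3] F [ 0.2  0.5 -0.1] w 0.15474223708147777 t 3.4 q [np.float64(-0.2098), np.float64(0.9778), np.float64(-0.0001), np.float64(0.0004)]
[[-0.912, -0.41, 0.001], [-0.41, 0.912, 0.0], [-0.001, -0.0, -1.0]]
rocker tool shift mm [-51.   46.   50.3]
valve tool shift mm [-165.1  304.8   50.3]
palm tool shift mm [-154.4  135.1   50.4]
```

Call:
carry_out(
  slide=[
    [-0.026,0.023,0.0],
    [-0.051,0.046,0.015],
    [-0.051,0.046,0.035],
    [-0.051,0.046,0.05],
    [-0.051,0.046,0.05],
    [-0.051,0.046,0.05],
  ],
  roll=[0,0,0,0,0,0],
  claw=[0,0,0,0,0,0],
)

```text
clock: 4.15
position: [479.0, -61.9, 263.6]
ee_rot: [-0.21, 0.978, -0.0, 0.001]
contact_force: [-0.2, 0.0, -0.9]
gripper_width: 0.1
grasp_force: 0.0
```

```bash
python3 sh.py
python3 - <<'E'
from h import *
a=[get_image("top")["img"][150:300,180:430],get_image("scene")["img"][110:260,190:440]]
cv2.imwrite("pics/hv.png",np.vstack([cv2.resize(i,(500,300)) for i in a])[:,:,::-1])
E
```

```text
pos [479.  -61.9 263.6] F [-0.2  0.  -0.9] w 0.07716908219523051 t 4.15 q [np.float64(-0.2104), np.float64(0.9776), np.float64(-0.0001), np.float64(0.0006)]
[[-0.911, -0.411, 0.001], [-0.411, 0.911, 0.0], [-0.001, -0.001, -1.0]]
rocker tool shift mm [ 0.7 -0.4  0.6]
valve tool shift mm [-113.8  258.2    0.6]
palm tool shift mm [-102.9   88.6    0.7]
```

View pics/hv.png

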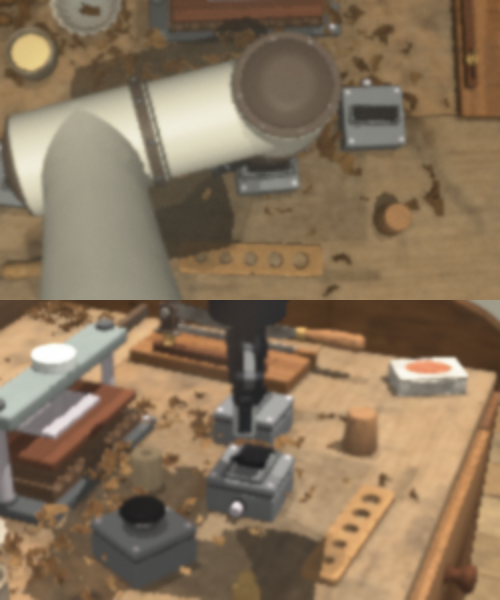

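The fingers are shut and hang over the rocker, with no loose things near. Pressing down, and going slightly past 37 mm.

Call:
carry_out(
  slide=[
    [0,0,0.012],
    [0,0,0.023],
    [0,0,0.028],
    [0,0,0.032],
    [0,0,0.035],
    [0,0,0.037],
    [0,0,0.038],
    [0,0,0.038],
  ],
  roll=[0,0,0,0,0,0,0,0],
  claw=[0,0,0,0,0,0,0,0],
)

```text
clock: 5.25
position: [478.9, -61.2, 226.7]
ee_rot: [-0.211, 0.977, -0.0, 0.0]
contact_force: [-4.6, 4.1, 15.6]
gripper_width: 0.3
grasp_force: 7.6
```

15.6 N at tip height 53.7 mm, so the rocker is on its stop. I'll lift, move clear to the valve and check the rocker.

Call:
carry_out(
  slide=[
    [0,0,-0.03],
    [0,0,-0.08],
    [-0.018,0.043,-0.09],
    [-0.038,0.086,-0.09],
    [-0.057,0.13,-0.09],
    [-0.076,0.173,-0.09],
    [-0.095,0.216,-0.09],
    [-0.114,0.258,-0.08],
  ],
  roll=[0,0,0,0,0,0,0,0],
  claw=[0,0,0,0,0,0,0,0],
)

```text
clock: 6.25
position: [476.2, 222.1, 305.3]
ee_rot: [-0.211, 0.977, 0.0, 0.001]
contact_force: [0.6, -0.9, -0.2]
gripper_width: -0.1
grasp_force: 0.0
```

Call:
carry_out(
  slide=[
    [0,0,0],
    [0,0,0],
    [0,0,0],
    [0,0,0],
  ],
  roll=[0,0,0,0],
  claw=[0,0,0,0],
)

```text
clock: 6.75
position: [476.4, 219.7, 305.2]
ee_rot: [-0.21, 0.978, 0.0, 0.0]
contact_force: [0.4, 0.5, 0.2]
gripper_width: 0.0
grasp_force: 0.0
```

```bash
python3 sh.py
python3 - <<'E'
from h import *
p=get_image("top")
for v in range(222,238,2): print(v,np.array([world(p,(u,v))[2] for u in range(294,332,2)]).round(0).astype(int))
E
```

```text
pos [476.4 219.7 305.2] F [0.4 0.5 0.2] w 0.03461146672534551 t 6.75 q [np.float64(-0.2101), np.float64(0.9777), np.float64(0.0001), np.float64(0.0001)]
[[-0.912, -0.411, 0.0], [-0.411, 0.912, 0.0], [-0.0, 0.0, -1.0]]
rocker tool shift mm [ 114.  -258.2   42.1]
valve tool shift mm [-0.4  0.5 42.2]
palm tool shift mm [  10.5 -169.1   42.2]
222 [ 0 27 41 43 44 44 45 46 46 47 49 54 55 59 59 48 42 18 16]
224 [ 1 22 42 46 48 52 52 53 53 53 54 55 58 60 62 48 43 20 17]
226 [ 2 17 42 45 52 53 54 54 53 54 54 56 58 59 61 50 43 20 17]
228 [ 2 16 41 43 51 54 53 53 53 54 54 56 58 60 61 60 45 19 14]
230 [ 5 21 41 44 52 53 53 53 53 53 54 57 59 60 61 61 46 19  0]
232 [20 21 41 46 51 53 53 54 54 54 55 56 59 60 61 60 46 39  0]
234 [17 19 40 44 50 52 52 53 52 53 53 54 56 58 59 46 45 40  0]
236 [ 2 12 40 43 46 51 51 49 49 49 48 48 47 45 44 44 43 40  0]
```

The rocker is fully over. Its left half is level at 53 mm and its right half is up. Now the valve: the tip has 82 mm to go.

Call:
carry_out(
  slide=[
    [0,0,0.035],
    [0,0,0.06],
    [0,0,0.07],
    [0,0,0.075],
    [0,0,0.079],
    [0,0,0.082],
    [0,0,0.0835],
    [0,0,0.0835],
  ],
  roll=[0,0,0,0,0,0,0,0],
  claw=[0,0,0,0,0,0,0,0],
)

```text
clock: 7.8
position: [476.4, 220.5, 223.4]
ee_rot: [-0.211, 0.977, -0.0, 0.0]
contact_force: [-3.7, -3.1, 12.0]
gripper_width: -0.0
grasp_force: 6.3
```

Call:
carry_out(
  slide=[
    [0,0,0.001],
    [0,0,0.001],
  ],
  roll=[0,0],
  claw=[0,0],
)

```text
clock: 8.05
position: [476.3, 220.5, 223.3]
ee_rot: [-0.211, 0.977, -0.0, 0.001]
contact_force: [-6.4, -3.5, 18.2]
gripper_width: 0.2
grasp_force: 9.3
```

Call:
carry_out(
  slide=[
    [0,0,-0.03],
    [0,0,-0.08],
    [0.002,-0.045,-0.085],
    [0.005,-0.09,-0.085],
    [0.008,-0.13,-0.085],
    [0.0105,-0.169,-0.08],
    [0.0105,-0.169,-0.08],
    [0.0105,-0.169,-0.08],
  ],
  roll=[0,0,0,0,0,0,0,0],
  claw=[0,0,0,0,0,0,0,0],
)

```text
clock: 9.05
position: [536.5, 62.7, 300.6]
ee_rot: [-0.211, 0.978, 0.0, 0.001]
contact_force: [0.1, 0.4, 0.2]
gripper_width: 0.1
grasp_force: 0.0
```

```bash
python3 sh.py
python3 - <<'E'
from h import *
for n,uv in(("top",(192,237)),("scene",(251,273))):
    p=get_image(n); c,r=uv; P=np.array([world(p,(u,v)) for u in range(c-12,c+13) for v in range(r-12,r+13)])
    m=np.linalg.norm(P[:,:2]-[476.5,220.3],axis=1)<12; print(n,m.sum(),np.nanmedian(P[m,2]))
E
```

```text
pos [536.5  62.7 300.6] F [0.1 0.4 0.2] w 0.11417664652976393 t 9.05 q [np.float64(-0.2107), np.float64(0.9775), np.float64(0.0002), np.float64(0.0005)]
[[-0.911, -0.412, 0.001], [-0.412, 0.911, 0.001], [-0.001, 0.0, -1.0]]
rocker tool shift mm [104.4 -90.2  37.4]
valve tool shift mm [-10.3 168.3  37.6]
palm tool shift mm [ 0.8 -1.3 37.6]
top 78 49.28343201772117
scene 113 51.174025665005445
```

The valve key is home: its top reads about 50 mm, and the force rose with no further travel. Now the palm button, 71.6 mm down.

Call:
carry_out(
  slide=[
    [0.001,-0.001,0.03],
    [0.001,-0.001,0.054],
    [0.001,-0.001,0.061],
    [0.001,-0.001,0.066],
    [0.001,-0.001,0.07],
    [0.001,-0.001,0.072],
    [0.001,-0.001,0.0735],
    [0.001,-0.001,0.0735],
  ],
  roll=[0,0,0,0,0,0,0,0],
  claw=[0,0,0,0,0,0,0,0],
)

```text
clock: 10.15
position: [536.1, 61.4, 229.1]
ee_rot: [-0.211, 0.977, 0.0, 0.001]
contact_force: [-5.3, 1.3, 12.2]
gripper_width: 0.0
grasp_force: 5.9
```

Call:
carry_out(
  slide=[
    [0,0,0.001],
    [0,0,0.001],
    [0,0,0.001],
    [0,0,0.001],
  ],
  roll=[0,0,0,0],
  claw=[0,0,0,0],
)

```text
clock: 10.65
position: [536.1, 61.4, 229.0]
ee_rot: [-0.211, 0.977, 0.0, 0.001]
contact_force: [-6.5, 1.7, 17.1]
gripper_width: -0.1
grasp_force: 8.4
```

```bash
python3 sh.py; python3 -c "
from h import *
cv2.imwrite('pics/end.png',get_image('scene')['img'][:,:,::-1])"
```

```text
pos [536.1  61.4 229. ] F [-6.5  1.7 17.1] w -0.06906133812574783 t 10.65 q [np.float64(-0.2113), np.float64(0.9774), np.float64(0.0), np.float64(0.0012)]
[[-0.911, -0.413, 0.002], [-0.413, 0.911, 0.001], [-0.002, -0.0, -1.0]]
rocker tool shift mm [103.5 -89.1 -34.2]
valve tool shift mm [-11.5 169.3 -34.1]
palm tool shift mm [ -0.2  -0.3 -34. ]
```

View pics/end.png

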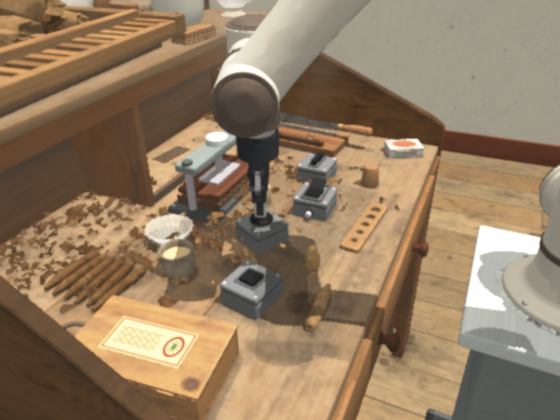

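The picture shows the fingers on the palm button at (262,215), the valve key sunk at (252,277), the rocker tipped over at (316,190), and the loose things where they were. The button is bottomed out at 17 N.

```bash
python3 -c "
from bench import *
print(job_done())"
```

```text
the job is handed in; nothing more can be done
None
```

The job is handed in: the rocker is fully over, the valve key is home, and the fingers are still holding the palm button down at about 17 N; I pressed nothing on the bar key, and no loose things moved.

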